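# Clear the guard, index the test table and press start

## Task

First take the orange hand meter off the guard cover and lay it face up, centred and lengthwise, on the black mat; then turn the rotary test table one click, so that the module's copper tongue points at the red-capped post. After that flip the yellow guard cover on the start box right up until it stays open by itself, press the green button beneath it fully down for a moment and let it come back up, leaving the cover open. Leave the bottle, jar, cup and reel standing where they are.

Things in the scene. Friction and masses are not known exactly. Their poses are not given: they have to be found in the camera images.
- turntable (a joint): angle of the rotary test table, rad, about its upright axis, positive anticlockwise seen from above. It has three spring detents (clicks): -0.785, 0 and +0.785 rad, end stops 0.06 rad beyond the outer ones; it starts in the middle one and drops into the nearest click when let go. Turning it over the hump takes about 0.2 N m.
- turn_grip (a point): point on the test table's upright axis, in its black bar handle, 86 mm above the bench. The bar is 60 long x 16 wide x 44 mm tall, top at 100 mm; its length lies along this point's x axis, which turns with the table and points to the copper tongue (z up). From 36 to 80 mm out along +x sits the module (green board 60 mm wide with dark cooling fins, top at 73 mm).
- turn_base: fixed grey round housing of the test table, 200 mm across, 40 mm high; origin at the centre of its underside. On it turns an aluminium disc 170 mm across, its top 56 mm above the bench.
- contact_tip (a point): end of the copper tongue of the module on the disc, 108 mm out from the table's axis, 58 mm above the bench.
- red_post_top (a point): top centre of the round contact post with the red cap, 32 mm across, 70 mm tall, fixed to the bench 130 mm from the table's axis, in line with the tongue's position at one of the two outer clicks. When the tongue points at it, the tongue's end is 22 mm from the post's centre line.
- black_post_top (a point): top centre of the same kind of post with a black cap, at the other outer click.
- cover (a joint): angle of the guard cover, rad: 0 shut (level), 1.95 fully open against its stop (leaning back, past upright). It turns freely, weighs about 90 g, falls shut if let go below about 1.5 rad and falls back open and stays beyond about 1.75.
- cover_hinge (a point): middle of the cover's hinge axis, 90 mm above the bench, at the back of the start box. Its y axis is the hinge axis (level); with the cover shut its x axis is level and points from the handle to the hinge, z up; x and z turn with the cover.
- start_box: fixed blue start box, 150 (x) x 130 (y) x 60 mm high; origin at the centre of its underside; its -x side is the front, with the cover's handle. The hinge is 60 mm behind its centre (+x).
- cover_handle (a point): centre of the cover's handle: a yellow round bar 16 mm thick, 40 mm long, parallel to the hinge; with the cover shut 135 mm in front of the hinge and 4 mm above it (94 mm above the bench). Held by its two ends, along the hinge axis, it can turn between the fingers. A 12 mm wide stem holds it 25 mm clear of the tinted plate (86 wide, 5 thick, 12 to 102 mm in front of the hinge).
- start_button (a joint): travel of the green push button, m: 0 up, 0.006 fully down. A spring returns it; about 5 N presses it fully down. Counts as pressed beyond 0.0045.
- start_button_top (a point): centre of the top of the green button, 40 mm across, under the cover, 56 mm in front of the hinge, about 82 mm above the bench when up (its rim housing is 56 mm across). Black cheeks 26 mm high stand on the box 46 mm to either side of it.
- bottle: white bottle with a blue cap, 56 mm across, 170 mm tall, standing loose between the two machines; origin at the centre of its underside. Bystander.
- jar: blue jar with a steel cap, 64 mm across, 60 mm tall, standing loose in front of the start box; origin at the centre of its underside. Bystander.
- cup: white cup without a handle, 72 mm across, 85 mm tall, standing loose behind the start box; origin at the centre of its underside. Bystander.
- reel: solder reel (grey flanges, metal core) standing loose on end on the robot's side of the test table, 66 mm across, 52 mm tall; origin at the centre of its underside. Bystander.
- meter: orange hand meter with a black face, 60 (x) x 150 (y) x 40 mm, a flat dial on top reaching 46 mm (dial 36 mm across, 25 mm towards -y); loose, about 300 g; origin at the centre of its underside, z up out of its face. It starts lying on the shut cover plate, crosswise, its underside 95.5 mm above the bench; it can be gripped across its 60 mm width.
- mat: black rubber mat fixed to the bench between and beyond the two machines, 190 (x) x 105 (y) x 4 mm thick; origin at the centre of its underside. The meter belongs on it with its length (its y axis) along the mat's x axis, either way round.
Things that resemble listed ones, but are neither listed nor needed, are in the scene too. What is shaped like the meter but purple is not meant.

How it is judged (in metres and radians):
On the way, in this order (a step that is already met when the one before it is completed fails the run):
1. the meter lies on the mat, let go (horizontal distance between meter and mat below 0.03 m and angle between the y axis of meter and the x axis of mat, either way round below 0.35 rad and height (world z) of meter below 0.01 m and angle between meter's own z axis and vertical below 0.1 rad and linear speed of meter below 0.03 m/s and contact force between the fingers and meter below 0.2 N), for 0.2 s.
2. the test table is clicked round to the red post (horizontal distance between contact_tip and red_post_top below 0.032 m and velocity of joint turntable between -0.1 and 0.1 rad/s), for 0.2 s.
3. the guard cover is flipped up past upright (value of joint cover above 1.75 rad), for 0.2 s.
4. the start button is pressed fully down (value of joint start_button above 0.0045 m), for 0.1 s.
At the end, for the whole second after the job is handed in: Meter at rest face up on the mat (centre within 30 mm, length within 20 deg); tongue's end within 32 mm of the red post's centre, table still; cover open beyond 1.75 rad by itself; button back up (under 2 mm); bottle, jar, cup, reel upright, within 30 mm of their places (all of step 2 and horizontal distance between meter and mat below 0.03 m and angle between the y axis of meter and the x axis of mat, either way round below 0.35 rad and height (world z) of meter below 0.01 m and angle between meter's own z axis and vertical below 0.1 rad and linear speed of meter below 0.03 m/s and value of joint cover above 1.75 rad and value of joint start_button below 0.002 m and angle between each of bottle, jar, cup, reel's own z axis and vertical below 0.2 rad and distance of each of bottle, jar, cup, reel from where it was at the start of the episode below 0.03 m); the robot touches nothing.
It fails at once if the start button is pressed while the tongue is not at the red post (value of joint start_button above 0.004 m and not (horizontal distance between contact_tip and red_post_top below 0.032 m)).
It fails at once if a bystander is shoved more than 30 mm or knocked over (distance of any of bottle, jar, cup, reel from where it was at the start of the episode above 0.03 m or angle between any of bottle, jar, cup, reel's own z axis and vertical above 0.35 rad).
It also fails if it takes over 72 s, if anything falls off the work surface, if the arm or the gripper's body presses on something with over 40 N, if the wrist force passes 120 N, or if a joint passes its speed limit or range.

## Robot

A 6-joint arm with a two-finger parallel gripper is mounted at the origin on the work surface. World frame = base frame: x ahead of the robot, y to its left, z up, the work surface at z = 0. Lengths are in mm, angles in rad, forces in N, time in s.
With the tool pointing down it reaches from about 350 to 775 mm from the base axis. Payload 7.3 kg.
Tool frame: the origin (TCP) lies midway between the tips of the shut fingers; the grasp point (between the pads) lies 19 mm behind it; y points along the fingers, z is the direction in which the jaws open and shut, and the axes are right-handed (so a half turn about y gives the same grasp; the last joint's range is limited). The gripper opens to 92 mm and grips with 3 to 60 N. Pads are 19 mm wide; open, the fingers measure 130 mm over their backs; the gripper's body (75 mm by 190 mm) begins 47 mm behind the grasp point.
Start: joints at [0.97, 0.342, 1.524, -0, 1.275, -0.146], TCP at [230.612, 471.66, 226.741] pointing down, gripper open.
Joint ranges: [-2.53, 2.53], [-0.77, 2.02], [0.04, 2.7], [-1, 4.14], [0.28, 2.66], [-3.11, 3.11]. Speed limits (rad/s): [2.57, 2.57, 3.14, 3.14, 3.14, 3.14].

## Interface

Orientations are given as a unit quaternion [x, y, z, w].
In Python, from rig import robot, viewer gives the robot as it stands.
- The arm moves only by the tool carry_out, never from a script. Its argument "motion" is a list of rows, each a list of 3 entries, a list of its own where there are three numbers: the opening, from -1 (shut) to 1 (fully open), then the shift along the tool's x, y, z in mm, then the turn about the tool's y in degrees. In form: [[hand, [dx, dy, dz], twist], ...]. A call has 1 to 5 rows; each row shifts and turns the commanded pose from where the row before left it, along the tool's axes as they then stand; what a row does not reach is not made up. A row lasts 1/8 s, in which the tool goes at most 62.5 mm and 10.7 degrees, less where a joint would pass 70% of its speed; a pose out of reach is approached as far as the arm can. A call is refused whole if a number of a shift passes 62.5 or a number of a turn 10.7, either way. A call with a gripper value outside its range is refused whole. The fingers move at their own pace and stop on an object; the grip force is fixed at half the most. Time passes only in rows, so rows that do not move let the fingers close. It gives the time, the measured TCP pose, the force and the opening at its end, in the units of the state.
- robot.read_state(): the state, without advancing time (a new reading comes with each control period).
- viewer.grab_frame(name): name is "side" or "top"; returns a dict with "frame" (400x640x3 uint8, red, green, blue), "range_z" (400x640 float32, mm along the optical axis (not along the pixel's ray), 0 where there is no reading), "fx", "fy", "cx", "cy" (pixels), "view" (4x4, takes a point from world to camera coordinates). Camera axes: x right, y up, looking along -z (the intrinsics and any distortion apply to the point x, -y, -z); pixel columns grow to the right and rows downward; lengths in mm; the calibration is good to about 2 mm. A picture is of the moment at which its call begins.
- robot.job_done(): hands the job in, once; it reports no verdict.
The state is a dict: "clock": time; "q": joint angles; "joint_vel": joint speeds; "joint_torque": joint torques, N m; "tool_pos": TCP position; "eef_rot": TCP orientation; "force": force on the tool from outside, world axes, zero at the start; "ft_torque": the same for the moment, N m; "gripper_width": finger opening in mm.
Only numpy, scipy, OpenCV 4.12 (cv2) and the standard library are available. Lean on these libraries where they do the work, as an engineer would, in place of code of your own. Each camera call takes 0.05 s, during which the arm holds its last target. There are 200 camera calls.

## Working session

There is one attempt and no reset: what is moved stays moved. The work goes in short steps, Python scripts to look and compute and a tool call to move; the robot and the scene stay as the last step left them, time stands still between calls to the robot, and variables do not carry over. Pictures are saved under pics/ and viewed, about 8 in all and at most 12, crops included, and the job is handed in when it is done.

Besides the shell and the picture viewer there is one more tool, called after ">>>" as a command line: name --argument value ..., lists and objects as JSON in quotes. carry_out: Moves the arm, as the interface text tells. Its arguments: {"type":"object","properties":{"motion":{"type":"array","items":{"type":"array"}}},"required":["motion"]}

```bash
ls; mkdir -p pics
cat > h.py <<'E'
import numpy as np, cv2
from rig import robot, viewer
def grab(n):
    f=viewer.grab_frame(n); return f
def cloud(f):
    z=f["range_z"].astype(float); v,u=np.mgrid[:z.shape[0],:z.shape[1]]
    x=(u-f["cx"])/f["fx"]*z; y=(v-f["cy"])/f["fy"]*z
    P=np.stack([x,-y,-z,np.ones_like(z)],-1)
    W=P@np.linalg.inv(f["view"]).T
    W=W[...,:3]; W[z==0]=np.nan
    return W
def save(f,n): cv2.imwrite("pics/"+n,cv2.cvtColor(f["frame"],cv2.COLOR_RGB2BGR))
E
python3 - <<'E'
from h import *
s=robot.read_state(); print({k:np.round(v,3) for k,v in s.items()})
for n in("side","top"):
    f=grab(n); save(f,n+"0.png"); np.savez(n+"0.npz",**f); print(n,[k for k in f],f["fx"],f["cx"],f["cy"],np.round(np.linalg.inv(f["view"]),3).tolist(),(f["range_z"]==0).mean())
E
```

```text
pics
{'clock': np.float64(0.0), 'q': array([ 0.97 ,  0.343,  1.525, -0.   ,  1.275, -0.146]), 'joint_vel': array([-0.001,  0.001, -0.001, -0.001,  0.001, -0.   ]), 'joint_torque': array([ 1.0000e-03, -4.3125e+01, -2.4422e+01,  7.2000e-02,  5.6000e-02,
       -0.0000e+00]), 'tool_pos': array([230.395, 471.307, 226.048]), 'eef_rot': array([ 0.689, -0.16 ,  0.159, -0.688]), 'force': array([-0.082, -0.649, -0.551]), 'ft_torque': array([ 0.022,  0.01 , -0.006]), 'gripper_width': np.float64(91.634)}
side ['frame', 'range_z', 'fx', 'fy', 'cx', 'cy', 'view'] 494.24903264712674 322.5825217429554 203.35917408514467 [[0.944, 0.227, -0.239, 227.319], [-0.33, 0.69, -0.644, -742.75], [0.018, 0.687, 0.726, 969.3], [0.0, 0.0, 0.0, 1.0]] 0.00396875
top ['frame', 'range_z', 'fx', 'fy', 'cx', 'cy', 'view'] 366.34525554423493 313.5891673311393 199.1223173485026 [[-0.013, 0.99, -0.139, 377.341], [-1.0, -0.017, -0.025, 49.497], [-0.028, 0.139, 0.99, 1112.461], [0.0, 0.0, 0.0, 1.0]] 0.0038125
```

View pics/top0.png

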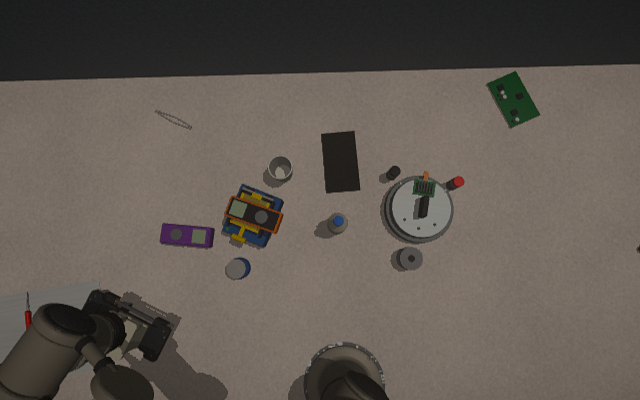

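View pics/side0.png

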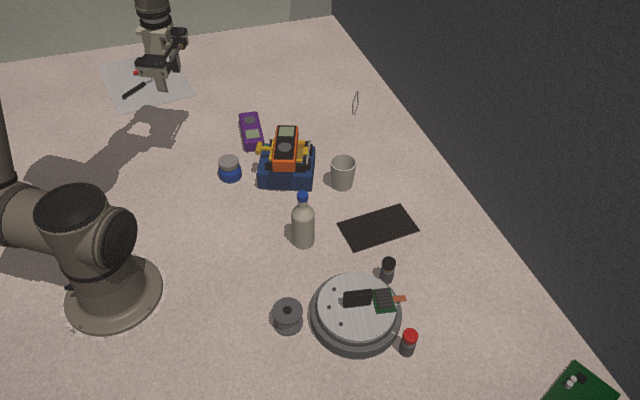

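The top picture shows two things that could be taken for the meter: the orange one on the yellow cover at (253,214), and the purple look-alike on the bench at (187,236). I choose the orange one. The mat is the black rectangle at (340,161). The red post is at (457,182), the black post at (393,172), the tongue at (425,175), the bottle at (337,222), the jar at (238,268), the cup at (280,168) and the reel at (409,258). In the side picture the meter is at (286,147), the handle at about (262,149) and the red post at (410,338).

```bash
cat > m.py <<'E'
from h import *
def blob(f,W,lo,hi,box,zr=(-10,400)):
    hsv=cv2.cvtColor(f["frame"],cv2.COLOR_RGB2HSV); m=cv2.inRange(hsv,lo,hi)>0
    b=np.zeros_like(m); b[box[1]:box[3],box[0]:box[2]]=1
    return m&b&(W[...,2]>zr[0])&(W[...,2]<zr[1])
def rect(P): 
    (c,s,a)=cv2.minAreaRect(P[:,:2].astype(np.float32)); return np.round(c,1),np.round(s,1),round(a,1)
E
python3 - <<'E'
from m import *
F={n:dict(np.load(n+"0.npz")) for n in("top","side")}
W={n:cloud(F[n]) for n in F}
spec={ # name: lo,hi,topbox,sidebox,zr
'orange':((5,150,90),(14,255,255),(215,180,295,245),(262,118,310,175),(100,200)),
'yellow':((18,130,60),(32,255,255),(215,180,295,250),(250,130,325,175),(60,140)),
'blue':((100,120,30),(125,255,255),(215,180,295,250),(252,140,325,192),(45,75)),
'mat':((0,0,0),(180,255,60),(315,125,365,197),(335,200,422,252),(-5,15)),
'red':((0,150,60),(4,255,255),(440,170,470,195),(398,325,422,350),(40,100)),
'tongue':((5,120,90),(18,255,255),(415,165,435,185),(388,290,410,308),(30,90)),
'bluecap':((100,120,60),(125,255,255),(325,210,350,235),(294,188,312,204),(100,200)),
'disc':((0,0,70),(180,70,255),(380,170,455,245),(305,270,405,340),(50,62)),
'handle':((0,0,0),(180,255,70),(410,190,435,222),(338,285,375,310),(85,110)),
'reel':((0,0,0),(180,255,255),(394,244,426,272),(270,295,306,335),(40,60)),
'jar':((0,0,0),(180,255,255),(220,254,256,283),(214,150,246,185),(50,70)),
'cup':((0,0,0),(180,255,255),(264,152,297,186),(326,150,360,192),(75,95)),
'blackpost':((0,0,0),(180,255,255),(383,162,402,182),(378,254,400,285),(60,80)),
}
for k,(lo,hi,tb,sb,zr) in spec.items():
    for n,b in(("top",tb),("side",sb)):
        m=blob(F[n],W[n],lo,hi,b,zr); P=W[n][m]
        if len(P)<5: print(k,n,len(P)); continue
        print(k,n,len(P),'med',np.round(np.median(P,0),1),'z',np.round(np.percentile(P[:,2],[5,50,95]),1),*rect(P))
P=W["top"][(W["top"][...,2]<8)&(W["top"][...,2]>-20)]; print("bench z",np.median(P[:,2]))
f=F["top"]["frame"][120:290,150:480]; g=F["side"]["frame"][110:200,210:350]
a=cv2.resize(f,None,fx=2.4,fy=2.4,interpolation=cv2.INTER_CUBIC)
cv2.imwrite("pics/c1.png",cv2.cvtColor(a,cv2.COLOR_RGB2BGR))
E
```

```text
orange top 229 med [470.8 230.8 133.8] z [130.3 133.8 137. ] [477.9 239.7] [148.8  58.5] 69.7
orange side 415 med [462.7 173.5 127.6] z [103.5 127.6 136.6] [479.3 233.1] [148.4  59.9] 69.5
yellow top 471 med [459.6 264.2  95.6] z [ 91.9  95.6 101.7] [473.8 261.1] [ 89.  142.1] 70.2
yellow side 332 med [505.1 263.4  95.3] z [ 90.9  95.3 100.7] [477.6 261.1] [ 94.5 140.2] 65.9
blue top 391 med [436.3 252.5  59. ] z [55.7 59.  62.2] [483.6 256.7] [126.2 146.4] 67.1
blue side 145 med [487.3 230.5  59. ] z [55.5 59.  62.1] [487.4 253.2] [126.5 145.6] 66.1
mat top 1995 med [648.6  -4.8   3.1] z [-0.5  3.1  6.6] [651.7  -4.8] [189.9 104.8] 4.0
mat side 2144 med [649.3 -10.2   3.6] z [0.4 3.6 6.7] [653.7  -8. ] [189.9 106.1] 3.2
red top 83 med [ 569.1 -338.7   69.4] z [65.6 69.4 72.5] [ 568.  -339.1] [26.9 27. ] 87.6
red side 177 med [ 570.2 -344.8   69.7] z [64.  69.7 72.5] [ 570.6 -343.1] [29.3 28.6] 30.8
tongue top 43 med [ 587.7 -250.1   59.1] z [56.6 59.1 62. ] [ 587.4 -250.2] [13.4 27. ] 78.5
tongue side 68 med [ 589.7 -252.3   59.7] z [57.4 59.7 62.5] [ 590.  -252.3] [14.  26.8] 78.2

[... 618 characters left out ...]
1.8 54.8] [ 351.7 -197.2] [63.6 63.9] 34.7
reel side 689 med [ 354.6 -200.6   51.6] z [48.5 51.6 54.5] [ 354.8 -199.2] [64.8 65.7] 7.0
jar top 318 med [328.8 300.3  59.2] z [55.6 59.2 62.4] [330.  301.6] [54.9 53.5] 88.3
jar side 263 med [332.8 295.4  58.6] z [52.8 58.6 61.8] [332.1 298.9] [56.4 55.9] 55.7
cup top 130 med [622.2 176.1  83.3] z [76.1 83.3 86.8] [616.8 172.4] [70. 69.] 63.0
cup side 194 med [619.8 169.2  81.6] z [75.7 81.6 85.6] [621.3 169.5] [73.6 70.2] 70.4
blackpost top 98 med [ 602.4 -157.6   68.8] z [63.2 68.8 72.4] [ 602.6 -159.3] [29.7 30.5] 26.6
blackpost side 154 med [ 604.6 -165.2   69.1] z [61.6 69.1 72. ] [ 605.6 -162.1] [31.1 31.2] 12.9
bench z -0.5784782499720222
```

View pics/c1.png

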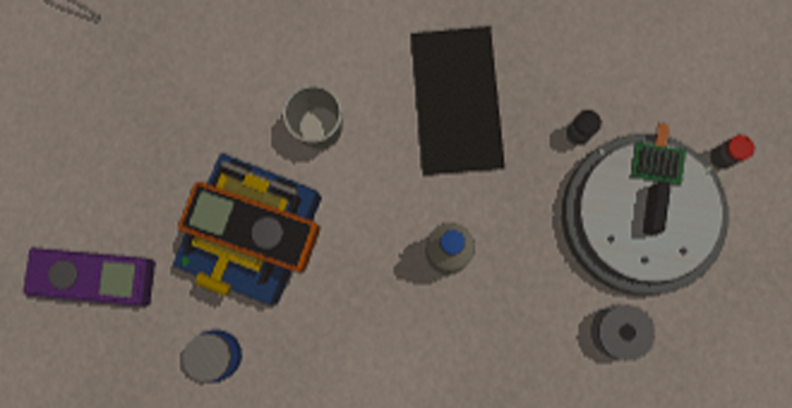

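The crop confirms the choice: the orange meter, with its dial to the right, lies on the yellow cover; the purple one lies on the bench. Next, the first reach.

```bash
cat > plan.py <<'E'
from h import *
from scipy.spatial.transform import Rotation as R
def go(x,y,z,yaw=None):
    """tool y down. prints shift in the present tool axes and the twist (deg)"""
    s=robot.read_state(); M=R.from_quat(s["eef_rot"]).as_matrix(); p=s["tool_pos"]
    y0=np.degrees(np.arctan2(M[1,2],M[0,2]))
    print("t",round(float(s["clock"]),2),"pos",np.round(p,1),"yaw",round(y0,2),"toolY",np.round(M[:,1],3),"q",np.round(s["q"],2),"w",np.round(s["gripper_width"],1),"F",np.round(s["force"],1))
    tw=0 if yaw is None else ((y0-yaw+90)%180)-90
    d=np.array([x,y,z])-p
    print(" shift before twist",np.round(M.T@d,1)," twist",round(tw,1)," shift after twist",np.round((M@R.from_euler('y',tw,degrees=True).as_matrix()).T@d,1))
E
python3 -c "
from plan import *
go(478.6,236.5,200,-20.4)"
```

```text
t 0.1 pos [230.4 471.4 226.1] yaw 63.94 toolY [-0.001 -0.001 -1.   ] q [ 0.97  0.34  1.52 -0.    1.28 -0.15] w 91.7 F [ 0.4 -0.1  0.4]
 shift before twist [ 326.1   26.2 -101.9]  twist 84.3  shift after twist [133.6  26.2 314.5]
```

>>> carry_out --motion '[[1,[54,0,-17],0],[1,[54,0,-17],0],[1,[54,5,-17],0],[1,[54,5,-17],0],[1,[54,5,-17],0]]'

```text
clock: 0.72
tool_pos: [436.8, 275.2, 211.4]
eef_rot: [0.689, -0.16, 0.159, -0.689]
force: [1.2, 0.1, 0.0]
gripper_width: 91.6
```

>>> carry_out --motion '[[1,[54,5,-17],0],[1,[0,0,0],10.5],[1,[0,0,0],10.5],[1,[0,0,0],10.5],[1,[0,0,0],10.5]]'

```text
clock: 1.35
tool_pos: [476.7, 237.5, 206.3]
eef_rot: [0.585, -0.398, 0.397, -0.585]
force: [-0.1, -0.7, 0.3]
gripper_width: 91.5
```

>>> carry_out --motion '[[1,[0,0,0],10.5],[1,[0,0,0],10.5],[1,[0,0,0],10.5],[1,[0,0,0],10.5],[1,[0,0,0],0]]'

```text
clock: 1.98
tool_pos: [476.7, 237.6, 206.4]
eef_rot: [-0.406, 0.579, -0.579, 0.406]
force: [-0.5, 0.7, -0.0]
gripper_width: 92.1
```

```bash
python3 -c "
from plan import *
go(478.6,236.5,107,-20.4)"
```

```text
t 1.98 pos [476.7 237.6 206.4] yaw -19.96 toolY [-0.001 -0.    -1.   ] q [0.32 0.37 1.54 0.   1.23 0.67] w 92.1 F [-0.5  0.7 -0. ]
 shift before twist [ 0.4 99.4  2.3]  twist 0.4  shift after twist [ 0.3 99.4  2.3]
```

>>> carry_out --motion '[[1,[0,40,2],0.4],[1,[0,35,0],0],[1,[0,15,0],0],[1,[0,9,0],0],[1,[0,0,0],0]]'

```text
clock: 2.6
tool_pos: [479.0, 237.1, 108.0]
eef_rot: [0.403, -0.581, 0.581, -0.404]
force: [-0.9, 0.9, -0.9]
gripper_width: 92.0
```

>>> carry_out --motion '[[-1,[0,0,0],0],[-1,[0,0,0],0],[-1,[0,0,0],0],[-1,[0,0,0],0],[-1,[0,0,0],0]]'

```text
clock: 3.22
tool_pos: [478.7, 237.1, 108.0]
eef_rot: [-0.403, 0.581, -0.581, 0.403]
force: [-1.4, 0.9, 3.2]
gripper_width: 60.0
```

>>> carry_out --motion '[[-1,[0,-10,0],0],[-1,[0,-25,0],0],[-1,[0,-40,0],0],[-1,[0,-40,0],0],[-1,[0,-15,0],0]]'

```text
clock: 3.85
tool_pos: [479.5, 237.2, 240.0]
eef_rot: [0.402, -0.58, 0.581, -0.404]
force: [0.0, -0.2, -4.8]
gripper_width: 59.7
```

```bash
python3 -c "
from plan import *
go(652.7,-6.4,230,-86.4)"
```

```text
t 3.85 pos [479.5 237.2 240. ] yaw -20.46 toolY [ 0.003  0.001 -1.   ] q [0.32 0.35 1.48 0.   1.31 0.67] w 59.7 F [ 0.  -0.2 -4.8]
 shift before twist [167.7  10.3 247.4]  twist 65.9  shift after twist [-157.6   10.3  254. ]
```

>>> carry_out --motion '[[-1,[20,0,30],0],[-1,[37,0,55],0],[-1,[37,0,55],0],[-1,[37,0,55],0],[-1,[37,0,52],0]]'

```text
clock: 4.47
tool_pos: [644.5, 2.0, 236.0]
eef_rot: [-0.404, 0.582, -0.58, 0.403]
force: [2.1, 1.5, -4.7]
gripper_width: 59.9
```

>>> carry_out --motion '[[-1,[0,0,0],10],[-1,[0,0,0],10],[-1,[0,0,0],10],[-1,[0,0,0],10],[-1,[0,0,0],10]]'

```text
clock: 5.1
tool_pos: [643.4, 3.6, 235.8]
eef_rot: [-0.119, 0.698, -0.697, 0.117]
force: [-0.1, -0.7, -3.7]
gripper_width: 60.1
```

>>> carry_out --motion '[[-1,[0,0,0],10],[-1,[0,0,0],5.9],[-1,[0,40,0],0],[-1,[0,30,0],0],[-1,[0,0,0],0]]'

```text
clock: 5.72
tool_pos: [641.7, 3.8, 163.5]
eef_rot: [-0.026, 0.707, -0.706, 0.019]
force: [-0.6, 0.1, -3.4]
gripper_width: 59.8
```

Run:
```python
from plan import *
from m import blob,rect
go(652.7,-6.4,16.5,-86.4)
f=grab("side"); save(f,"side1.png"); W=cloud(f); t=grab("top"); T=cloud(t)
for g,V,n in((f,W,'side'),(t,T,'top')):
    m=blob(g,V,(5,150,60),(14,255,255),(250,100,470,260),(120,220)); P=V[m]; print(n,len(P),np.round(np.percentile(P,[2,50,98],axis=0),1).tolist() if len(P) else 0, rect(P) if len(P)>4 else 0)
# lowest arm surface near bottle
m=(abs(W[...,0]-455)<45)&(abs(W[...,1]-10)<60)&(W[...,2]>190); print("arm above bottle min z",np.nanmin(W[m][:,2]) if m.any() else None)
cv2.imwrite("pics/s1.png",cv2.cvtColor(cv2.resize(f["frame"][:330,:500],None,fx=1.5,fy=1.5),cv2.COLOR_RGB2BGR))
```

```text
t 5.72 pos [641.7   3.8 163.5] yaw -86.36 toolY [-0.009  0.001 -1.   ] q [-0.11  0.61  1.26  0.    1.28  1.39] w 59.8 F [-0.6  0.1 -3.4]
 shift before twist [-11.6 146.9  11.1]  twist 0.0  shift after twist [-11.6 146.9  11.1]
side 480 [[570.6, -33.1, 156.5], [590.8, -28.0, 178.0], [700.0, 18.3, 192.7]] (array([637.5, -24.6]), array([ 53.8, 154.6]), 72.9)
top 4 [[622.0, -25.4, 189.6], [629.8, -24.8, 191.4], [636.3, 25.8, 194.3]] 0
arm above bottle min z 483.97132041176
```

View pics/s1.png

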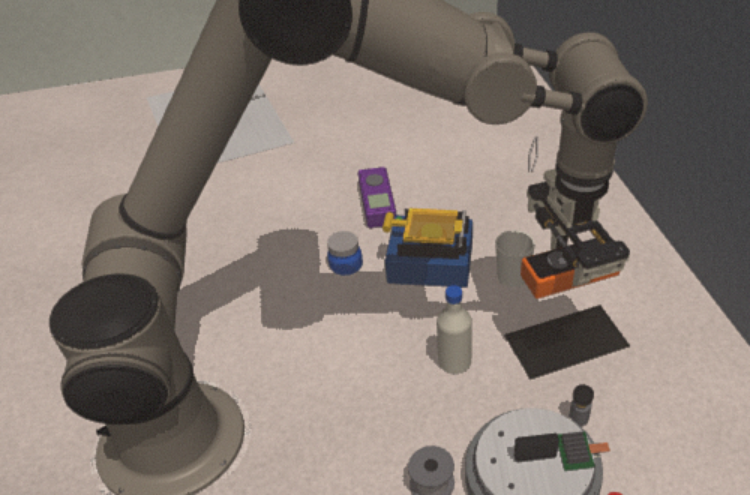

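The side picture shows the meter level in the jaws at (570,265) above the mat at (567,340), with the forearm far above the bottle. I lower it now.

>>> carry_out --motion '[[-1,[-11,30,11],0],[-1,[0,40,0],0],[-1,[0,40,0],0],[-1,[0,20,0],0],[-1,[0,8,0],0]]'

```text
clock: 6.45
tool_pos: [656.3, -6.7, 29.9]
eef_rot: [-0.022, 0.707, -0.707, 0.023]
force: [-1.0, -0.4, -3.5]
gripper_width: 59.7
```

```bash
python3 -c "
from plan import *
go(652.7,-6.4,16.5,-86.4)"
```

```text
t 6.45 pos [656.3  -6.7  29.9] yaw -86.36 toolY [ 0.001  0.    -1.   ] q [-0.13  0.77  1.35  0.    1.02  1.38] w 59.7 F [-1.  -0.4 -3.5]
 shift before twist [ 3.6 13.4 -0.5]  twist 0.0  shift after twist [ 3.6 13.4 -0.5]
```

>>> carry_out --motion '[[-1,[3,7,0],0],[-1,[0,4,0],0],[-1,[0,1,0],0],[-1,[0,0,0],0],[-1,[0,0,0],0]]'

```text
clock: 7.08
tool_pos: [653.1, -6.9, 18.1]
eef_rot: [0.022, -0.707, 0.707, -0.023]
force: [-0.4, 1.0, -3.7]
gripper_width: 59.7
```

>>> carry_out --motion '[[-1,[0,1,0],0],[-1,[0,0.7,0],0],[-1,[0,0,0],0],[1,[0,0,0],0],[1,[0,0,0],0]]'

```text
clock: 7.7
tool_pos: [653.2, -6.9, 16.3]
eef_rot: [0.022, -0.707, 0.707, -0.023]
force: [0.1, 0.4, -0.5]
gripper_width: 75.0
```

>>> carry_out --motion '[[1,[0,0,0],0],[1,[0,0,0],0],[1,[0,-20,0],0],[1,[0,-50,0],0],[1,[0,-60,0],0]]'

```text
clock: 8.32
tool_pos: [652.0, -6.8, 146.2]
eef_rot: [-0.023, 0.707, -0.707, 0.021]
force: [0.4, 0.9, -0.2]
gripper_width: 91.3
```

>>> carry_out --motion '[[1,[0,-30,0],0],[1,[0,-20,0],0],[1,[0,0,0],0]]'

```text
clock: 8.7
tool_pos: [653.6, -6.9, 197.8]
eef_rot: [0.021, -0.707, 0.707, -0.024]
force: [-0.3, 0.5, 0.1]
gripper_width: 91.7
```

Run:
```python
from plan import *
from m import blob,rect
go(497,-233.7,180,-100.9)
for n in("side","top"):
    f=grab(n); save(f,n+"2.png"); np.savez(n+"2.npz",**f); V=cloud(f)
    m=blob(f,V,(5,130,60),(14,255,255),(290,90,440,260),(-5,70)); P=V[m]; print(n,len(P), np.round(np.percentile(P[:,2],[2,50,98]),1),rect(P) if len(P)>4 else 0)
f=np.load("side2.npz")["frame"]
cv2.imwrite("pics/s2.png",cv2.cvtColor(cv2.resize(f[100:390,200:460],None,fx=2,fy=2),cv2.COLOR_RGB2BGR))
```

```text
t 8.7 pos [653.6  -6.9 197.8] yaw -86.36 toolY [ 0.004 -0.    -1.   ] q [-0.13  0.6   1.18  0.    1.36  1.38] w 91.7 F [-0.3  0.5  0.1]
 shift before twist [170.8  17.3 216.4]  twist 14.5  shift after twist [111.   17.3 252.3]
side 733 [ 8.1 32.3 46.4] (array([658.5, -12.1]), array([153.7,  58.8]), 3.6)
top 51 [ 5.7 58.4 62.7] (array([ 646.3, -118.4]), array([304.1,  27.4]), 66.1)
```

View pics/s2.png

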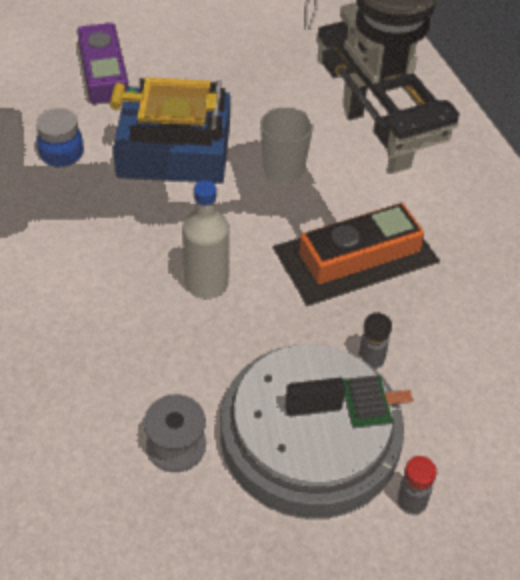

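The picture shows the meter face up at (360,243), lengthwise and about 6 mm off the mat's centre. Bottle, cup and jar are unmoved. Next, the table.

>>> carry_out --motion '[[1,[34,0,43],0],[1,[34,0,43],0],[1,[34,0,43],0],[1,[34,0,43],0],[1,[34,0,43],0]]'

```text
clock: 9.43
tool_pos: [495.1, -233.1, 194.5]
eef_rot: [-0.023, 0.707, -0.706, 0.022]
force: [0.5, 0.5, -0.3]
gripper_width: 91.3
```

>>> carry_out --motion '[[1,[0,0,0],7.3],[1,[0,20,0],7.2],[1,[0,0,0],0]]'

```text
clock: 9.8
tool_pos: [495.3, -231.5, 173.5]
eef_rot: [0.065, 0.705, -0.703, -0.068]
force: [-0.2, 0.3, 0.2]
gripper_width: 91.8
```

```bash
python3 -c "
from plan import *
go(497,-233.7,71,-100.5)"
```

```text
t 9.8 pos [ 495.3 -231.5  173.5] yaw -100.82 toolY [-0.005  0.003 -1.   ] q [-0.58  0.43  1.54  0.    1.18  1.18] w 91.8 F [-0.2  0.3  0.2]
 shift before twist [ -2.6 102.5   2. ]  twist -0.3  shift after twist [ -2.6 102.5   2. ]
```

>>> carry_out --motion '[[1,[-2,40,2],0],[1,[0,40,0],0],[1,[0,15,0],0],[1,[0,7,0],0],[1,[0,0,0],0]]'

```text
clock: 10.42
tool_pos: [498.9, -234.8, 74.7]
eef_rot: [-0.067, -0.704, 0.704, 0.066]
force: [-0.6, 0.2, 0.3]
gripper_width: 92.2
```

>>> carry_out --motion '[[-1,[0,0,0],0],[-1,[0,0,0],0],[-1,[0,0,0],0],[-1,[0,0,0],0],[-1,[0,0,0],0]]'

```text
clock: 11.05
tool_pos: [498.4, -234.6, 74.0]
eef_rot: [0.067, 0.704, -0.704, -0.067]
force: [-0.0, 0.3, -0.4]
gripper_width: 46.2
```

>>> carry_out --motion '[[-1,[0,0,0],0],[-1,[0,0,0],0],[-1,[0,0,0],0],[-1,[0,0,0],0],[-1,[0,0,0],0]]'

```text
clock: 11.68
tool_pos: [498.7, -232.8, 74.0]
eef_rot: [0.067, 0.705, -0.703, -0.067]
force: [2.8, 7.9, 1.5]
gripper_width: 15.6
```

>>> carry_out --motion '[[-1,[0,0,0],8],[-1,[0,0,0],9],[-1,[0,0,0],10],[-1,[0,0,0],9],[-1,[0,0,0],8]]'

```text
clock: 12.3
tool_pos: [498.2, -233.5, 73.9]
eef_rot: [0.327, 0.627, -0.626, -0.328]
force: [-1.5, 4.1, 1.8]
gripper_width: 16.1
```

>>> carry_out --motion '[[-1,[0,0,0],1],[-1,[0,0,0],0],[-1,[0,0,0],0]]'

```text
clock: 12.68
tool_pos: [498.2, -233.5, 73.9]
eef_rot: [0.33, 0.626, -0.625, -0.331]
force: [0.3, 5.7, 2.0]
gripper_width: 15.6
```

>>> carry_out --motion '[[1,[0,0,0],0],[1,[0,0,0],0],[1,[0,0,0],0],[1,[0,0,0],0],[1,[0,0,0],0]]'

```text
clock: 13.3
tool_pos: [498.4, -234.6, 74.0]
eef_rot: [0.331, 0.625, -0.625, -0.331]
force: [-0.1, 0.4, 0.6]
gripper_width: 61.3
```

>>> carry_out --motion '[[1,[0,-20,0],0],[1,[0,-60,0],0],[1,[0,-60,0],0],[1,[0,-40,0],0],[1,[0,0,0],0]]'

```text
clock: 13.92
tool_pos: [499.7, -235.4, 257.7]
eef_rot: [-0.334, -0.625, 0.625, 0.328]
force: [-1.1, -0.3, -1.2]
gripper_width: 91.7
```

Run:
```python
from plan import *
from m import blob,rect
go(420,250,254,-20.4)
for n in("side","top"):
    f=grab(n); np.savez(n+"3.npz",**f); V=cloud(f)
    H=cv2.cvtColor(f["frame"],cv2.COLOR_RGB2HSV)
    for k,lo,hi,zr in(("tongue",(5,120,60),(18,255,255),(50,68)),("red",(0,150,60),(4,255,255),(62,76))):
        m=(cv2.inRange(H,lo,hi)>0)&(V[...,2]>zr[0])&(V[...,2]<zr[1])&(V[...,1]<-150)&(V[...,0]>420); P=V[m]; print(n,k,len(P),rect(P) if len(P)>4 else 0)
f=np.load("side3.npz")["frame"]
cv2.imwrite("pics/s3.png",cv2.cvtColor(cv2.resize(f[100:390,200:460],None,fx=2,fy=2),cv2.COLOR_RGB2BGR))
```

```text
t 13.93 pos [ 499.7 -235.4  257.7] yaw -145.85 toolY [ 0.006 -0.004 -1.   ] q [-0.58  0.37  1.4   0.    1.37  1.97] w 91.7 F [-1.1 -0.3 -1.2]
 shift before twist [ 446.5    1.2 -206.5]  twist 54.6  shift after twist [427.2   1.2 243.9]
side tongue 82 (array([ 557.2, -324.9]), array([15.4, 57.4]), 25.7)
side red 170 (array([ 571.5, -342.8]), array([29.3, 28.1]), 28.8)
top tongue 7 (array([ 543.4, -298.5]), array([10. ,  4.2]), 19.5)
top red 0 0
```

View pics/s3.png

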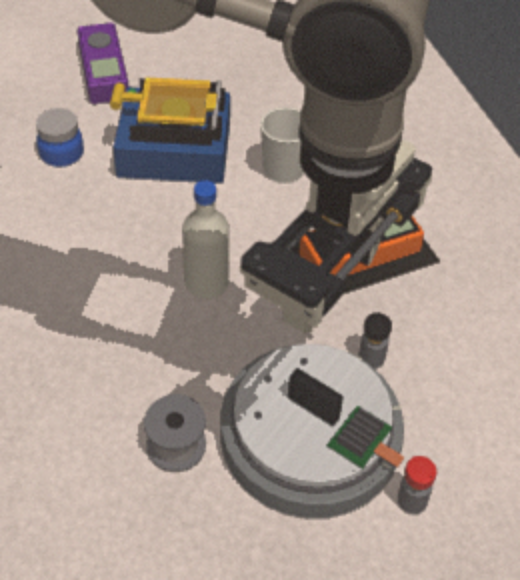

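The tongue at (390,455) now points at the red post at (420,470), and the bystanders stand. Now I measure the cover with both views.

Run:
```python
from plan import *
from m import blob,rect
a=np.radians(-20.2); ex=np.array([np.cos(a),np.sin(a)]); ey=np.array([-ex[1],ex[0]])
for n,b in(("side",(240,110,330,200)),("top",(205,170,300,255))):
    f=dict(np.load(n+"3.npz")); V=cloud(f)
    m=blob(f,V,(18,120,50),(34,255,255),b,(80,115)); P=V[m]; 
    print(n,len(P),"yellow rect",rect(P))
    u=(P[:,:2]-[480,255])@ex; v=(P[:,:2]-[480,255])@ey
    print(" u pct",np.round(np.percentile(u,[0.5,2,50,98,99.5]),1))
    h=u<u.min()+16; Q=P[h]; print(" handle",h.sum(),rect(Q),"z max",np.round(np.percentile(Q[:,2],[5,50,95]),1),"u",np.round([u[h].min(),u[h].max()],1),"v",np.round([v[h].min(),v[h].max()],1))
    m=blob(f,V,(100,120,30),(125,255,255),b,(50,68)); P=V[m]; print(" blue",rect(P))
    m=blob(f,V,(40,60,30),(90,255,255),b,(40,110)); P=V[m]; print(" green",len(P),np.round(np.median(P,0),1) if len(P) else '')
```

```text
side 881 yellow rect (array([476.8, 259.3]), array([ 93. , 140.8]), 67.6)
 u pct [-73.4 -70.4   4.9  59.7  64.1]
 handle 67 (array([419.7, 284.1]), array([45.8, 14.3]), 63.6) z max [ 91.9  99.2 103.1] u [-75.4 -60.2] v [-16.   29.2]
 blue (array([487. , 251.7]), array([130.6, 147.1]), 65.5)
 green 6 [448.6 329.4  61.3]
top 1147 yellow rect (array([474.4, 263.5]), array([ 90.1, 142.4]), 67.3)
 u pct [-77.7 -74.5   1.5  56.4  61.2]
 handle 79 (array([415.4, 285.6]), array([39.6, 15.6]), 71.4) z max [ 94.6  99.3 103.3] u [-79.2 -63.5] v [-13.4  26.2]
 blue (array([483.9, 256.9]), array([127. , 144.9]), 67.4)
 green 14 [442.6 329.8  61. ]
```

```bash
python3 -c "
from plan import *
go(417,284.2,254,67.5)"
```

```text
t 14.03 pos [ 498.1 -234.4  253.5] yaw -145.85 toolY [-0.  0. -1.] q [-0.58  0.37  1.41  0.    1.37  1.97] w 91.6 F [-0.2  0.2 -0.3]
 shift before twist [ 4.747e+02 -3.000e-01 -2.240e+02]  twist -33.4  shift after twist [ 2.733e+02 -3.000e-01 -4.481e+02]
```

>>> carry_out --motion '[[1,[47,0,-22],0],[1,[47,0,-22],0],[1,[48,0,-23],0],[1,[48,0,-23],0],[1,[48,0,-22],0]]'

```text
clock: 14.65
tool_pos: [456.1, 26.9, 252.2]
eef_rot: [-0.33, -0.624, 0.625, 0.332]
force: [0.5, -0.2, -0.5]
gripper_width: 91.5
```

>>> carry_out --motion '[[1,[47,0,-22],0],[1,[47,0,-22],0],[1,[48,0,-23],0],[1,[48,0,-23],0],[1,[48,0,-22],0]]'

```text
clock: 15.28
tool_pos: [415.4, 286.4, 252.1]
eef_rot: [-0.33, -0.624, 0.626, 0.332]
force: [1.2, -0.0, 0.0]
gripper_width: 91.7
```

>>> carry_out --motion '[[1,[0,0,0],-9],[1,[0,0,0],-9],[1,[0,20,0],-9],[1,[0,40,0],-6.4],[1,[0,0,0],0]]'

```text
clock: 15.9
tool_pos: [414.1, 283.9, 190.2]
eef_rot: [-0.135, -0.691, 0.695, 0.141]
force: [-0.2, 0.9, 0.3]
gripper_width: 91.7
```

```bash
python3 -c "
from plan import *
go(417,284.2,84,67.5)"
```

```text
t 15.9 pos [414.1 283.9 190.2] yaw -112.52 toolY [-0.009 -0.004 -1.   ] q [0.45 0.34 1.64 0.   1.18 2.41] w 91.7 F [-0.2  0.9  0.3]
 shift before twist [ -3.2 106.2  -2.1]  twist -0.0  shift after twist [ -3.2 106.2  -2.1]
```

>>> carry_out --motion '[[1,[-2,40,-1],0],[1,[0,40,0],0],[1,[0,18,0],0],[1,[0,8,0],0],[1,[0,0,0],0]]'

```text
clock: 16.52
tool_pos: [419.1, 285.4, 88.4]
eef_rot: [0.138, 0.694, -0.693, -0.138]
force: [0.4, -0.6, 0.3]
gripper_width: 92.0
```

Run:
```python
from plan import *
go(417,284.2,84,67.5)
f=grab("side"); save(f,"side4.png")
cv2.imwrite("pics/s4.png",cv2.cvtColor(cv2.resize(f["frame"][80:230,190:370],None,fx=3.5,fy=3.5,interpolation=cv2.INTER_CUBIC),cv2.COLOR_RGB2BGR))
```

```text
t 16.52 pos [419.1 285.4  88.4] yaw -112.52 toolY [ 0.  0. -1.] q [0.45 0.47 1.76 0.   0.92 2.41] w 92.0 F [ 0.4 -0.6  0.3]
 shift before twist [1.5 4.4 1.9]  twist -0.0  shift after twist [1.5 4.4 1.9]
```

View pics/s4.png

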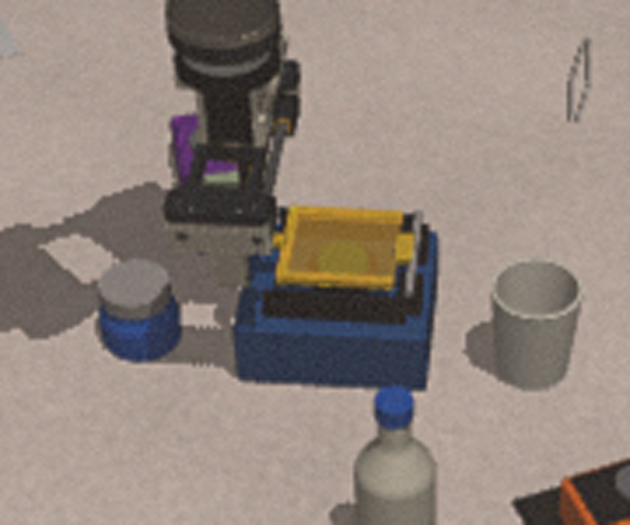

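The near finger at (235,260) hides the handle, in line with the stem. The jar at (140,310) is clear. I close on it.

>>> carry_out --motion '[[1,[1,4,1],0],[1,[0,0,0],0],[-1,[0,0,0],0],[-1,[0,0,0],0],[-1,[0,0,0],0]]'

```text
clock: 17.2
tool_pos: [417.6, 284.8, 84.1]
eef_rot: [0.138, 0.694, -0.694, -0.138]
force: [-0.1, 0.3, -0.8]
gripper_width: 66.4
```

>>> carry_out --motion '[[-1,[0,0,0],0],[-1,[0,0,0],0],[-1,[0,0,0],0],[-1,[0,0,0],0],[-1,[0,0,0],0]]'

```text
clock: 17.82
tool_pos: [418.1, 286.0, 84.3]
eef_rot: [0.138, 0.694, -0.693, -0.137]
force: [-0.3, 5.1, -0.5]
gripper_width: 39.7
```

>>> carry_out --motion '[[-1,[-1,-13.5,0],0],[-1,[-4,-20,0],0],[-1,[-7,-19,0],0],[-1,[-10,-17.5,0],0],[-1,[-12,-16,0],0]]'

```text
clock: 18.45
tool_pos: [449.9, 272.6, 170.6]
eef_rot: [0.138, 0.694, -0.693, -0.137]
force: [5.7, 4.0, -7.8]
gripper_width: 39.7
```

>>> carry_out --motion '[[-1,[-14.5,-14,0],0],[-1,[-16.5,-11.5,0],0],[-1,[-18,-9,0],0],[-1,[-19.5,-6.5,0],0],[-1,[-20,-3.5,0],0]]'

```text
clock: 19.08
tool_pos: [531.0, 238.7, 214.9]
eef_rot: [0.137, 0.694, -0.693, -0.138]
force: [0.5, 5.2, -4.2]
gripper_width: 39.8
```

>>> carry_out --motion '[[-1,[-20,0,0],0],[-1,[-16,2,0],0],[-1,[-13,3,0],0],[-1,[-8,2.5,0],0],[-1,[0,0,0],0]]'

```text
clock: 19.7
tool_pos: [584.9, 216.2, 207.5]
eef_rot: [0.139, 0.694, -0.693, -0.137]
force: [1.1, 2.4, 4.8]
gripper_width: 39.6
```

>>> carry_out --motion '[[1,[0,0,0],0],[1,[0,0,0],0],[1,[0,0,0],0],[1,[0,0,0],0],[1,[0,0,0],0]]'

```text
clock: 20.32
tool_pos: [583.4, 216.2, 207.0]
eef_rot: [-0.138, -0.694, 0.694, 0.138]
force: [-0.1, 1.1, -0.2]
gripper_width: 85.3
```

>>> carry_out --motion '[[1,[0,-25,0],0],[1,[0,-40,0],0],[1,[0,-30,0],0],[1,[30,0,0],0],[1,[55,0,0],0]]'

```text
clock: 20.95
tool_pos: [505.0, 248.3, 301.7]
eef_rot: [0.139, 0.694, -0.693, -0.138]
force: [-0.1, 0.3, -0.7]
gripper_width: 92.1
```

>>> carry_out --motion '[[-1,[60,0,0],0],[-1,[60,0,0],0],[-1,[30,0,0],0],[-1,[0,0,0],0],[-1,[0,0,0],0]]'

```text
clock: 21.58
tool_pos: [367.0, 305.8, 302.2]
eef_rot: [0.138, 0.694, -0.693, -0.137]
force: [0.2, -1.2, 0.0]
gripper_width: 46.3
```

Run:
```python
from plan import *
from m import blob,rect
go(489.6,253.4,200,67.5)
for n,b in(("side",(240,80,350,200)),("top",(205,130,320,255))):
    f=grab(n); save(f,n+"5.png"); V=cloud(f)
    m=blob(f,V,(45,90,30),(85,255,255),b,(70,95)); P=V[m]; print(n,"green",len(P),np.round(np.median(P,0),1) if len(P) else '',rect(P) if len(P)>4 else '')
    m=blob(f,V,(18,120,50),(34,255,255),b,(190,250)); P=V[m]; print("  handle high",len(P),np.round(np.median(P,0),1) if len(P) else '')
    if n=="side": cv2.imwrite("pics/s5.png",cv2.cvtColor(cv2.resize(f["frame"][60:230,170:400],None,fx=3,fy=3,interpolation=cv2.INTER_CUBIC),cv2.COLOR_RGB2BGR))
```

```text
t 21.57 pos [367.  305.8 302.2] yaw -112.46 toolY [ 0.001  0.    -1.   ] q [ 0.53  0.2   1.51 -0.    1.43  2.5 ] w 46.3 F [ 0.2 -1.2  0. ]
 shift before twist [-133.3  102.3    1.6]  twist 0.0  shift after twist [-133.3  102.3    1.5]
side green 126 [490.3 250.3  80.8] (array([491.1, 253.9]), array([38.7, 35.5]), 73.9)
  handle high 83 [587.6 207.7 218.9]
top green 152 [487.2 254.7  81.3] (array([487.8, 255.4]), array([38.2, 38.1]), 62.5)
  handle high 114 [586.2 213.5 219. ]
```

View pics/s5.png

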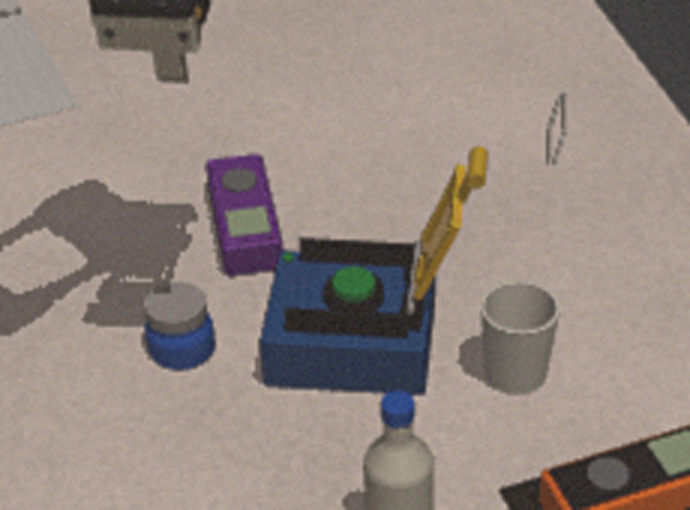

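The cover stands open, with its handle at (480,165), and the green button is bare at (353,285). All bystanders stand. I press the button with shut fingers.

>>> carry_out --motion '[[-1,[-45,0,0],0],[-1,[-45,0,0],0],[-1,[-43,20,0],0],[-1,[0,60,0],0],[-1,[0,60,0],0]]'

```text
clock: 22.3
tool_pos: [490.7, 253.8, 160.0]
eef_rot: [0.139, 0.694, -0.693, -0.138]
force: [-0.1, 1.4, -0.0]
gripper_width: 0.2
```

>>> carry_out --motion '[[-1,[0,50,0],0],[-1,[0,15,0],0],[-1,[0,0,0],0]]'

```text
clock: 22.68
tool_pos: [489.8, 254.8, 96.9]
eef_rot: [-0.138, -0.693, 0.694, 0.138]
force: [0.3, -0.4, -0.4]
gripper_width: 0.4
```

```bash
python3 -c "
from plan import *
go(489.5,254.3,74,67.5)"
```

```text
t 22.68 pos [489.8 254.8  96.9] yaw -112.5 toolY [-0.001 -0.    -1.   ] q [0.34 0.53 1.62 0.   1.   2.3 ] w 0.4 F [ 0.3 -0.4 -0.4]
 shift before twist [ 0.1 22.9  0.6]  twist -0.0  shift after twist [ 0.1 22.9  0.6]
```

>>> carry_out --motion '[[-1,[0,10,0],0],[-1,[0,5,0],0],[-1,[0,3,0],0],[-1,[0,2,0],0],[-1,[0,0,0],0]]'

```text
clock: 23.3
tool_pos: [489.7, 255.4, 77.6]
eef_rot: [0.138, 0.694, -0.693, -0.137]
force: [0.3, -0.6, 3.3]
gripper_width: 0.6
```

>>> carry_out --motion '[[-1,[0,1,0],0],[-1,[0,1,0],0],[-1,[0,1,0],0],[-1,[0,0.5,0],0],[-1,[0,0,0],0]]'

```text
clock: 23.92
tool_pos: [489.8, 255.4, 75.9]
eef_rot: [0.138, 0.694, -0.693, -0.137]
force: [-3.7, -2.5, 21.2]
gripper_width: 0.4
```

21 N at z = 75.9 mm means the button is on its stop. I back off.

>>> carry_out --motion '[[-1,[0,-10,0],0],[-1,[0,-40,0],0],[-1,[0,-60,0],0],[-1,[0,-60,0],0],[-1,[60,-40,0],0]]'

```text
clock: 24.55
tool_pos: [442.7, 274.5, 280.4]
eef_rot: [0.14, 0.694, -0.693, -0.138]
force: [-0.3, 1.1, -0.3]
gripper_width: 0.9
```

>>> carry_out --motion '[[-1,[60,0,0],0],[-1,[30,0,0],0],[-1,[0,0,0],0],[-1,[0,0,0],0]]'

```text
clock: 25.05
tool_pos: [358.3, 309.2, 277.9]
eef_rot: [-0.138, -0.693, 0.694, 0.138]
force: [0.2, -0.3, 0.2]
gripper_width: 0.4
```

Run:
```python
from plan import *
from m import blob,rect
go(489.6,253.4,200)
for n,b in(("side",(240,80,350,200)),("top",(205,130,320,255))):
    f=grab(n); V=cloud(f); save(f,n+"6.png")
    m=blob(f,V,(45,90,30),(85,255,255),b,(65,95)); P=V[m]; print(n,"green",len(P),np.round(np.median(P,0),1))
    m=blob(f,V,(18,120,50),(34,255,255),b,(190,250)); P=V[m]; print("  handle",np.round(np.median(P,0),1))
    H=cv2.cvtColor(f["frame"],cv2.COLOR_RGB2HSV)
    near=np.hypot(V[...,0]-652,V[...,1]+7)<110
    m=near&(cv2.inRange(H,(5,130,60),(14,255,255))>0)&(V[...,2]>15); print("  meter",rect(V[m]))
    for k,zr,hw,c in(("reel",(45,60),40,(353,-198)),("jar",(52,66),40,(331,300)),("cup",(75,95),45,(619,171)),("bottle",(160,180),30,(455,10))):
        m=(abs(V[...,0]-c[0])<hw)&(abs(V[...,1]-c[1])<hw)&(V[...,2]>zr[0])&(V[...,2]<zr[1]); print("  ",k,rect(V[m])[:2])
    m=(cv2.inRange(H,(5,120,60),(18,255,255))>0)&(abs(V[...,2]-59)<5)&(np.hypot(V[...,0]-497,V[...,1]+234)<111)&(np.hypot(V[...,0]-497,V[...,1]+234)>80); print("  tongue",rect(V[m]) if m.sum()>4 else m.sum())
cv2.imwrite("pics/s6.png",cv2.cvtColor(cv2.imread("pics/side6.png"),cv2.COLOR_BGR2RGB)[...,::-1])
```

```text
t 25.05 pos [358.3 309.2 277.9] yaw -112.45 toolY [-0.    -0.001 -1.   ] q [ 0.55  0.21  1.57 -0.    1.37  2.51] w 0.4 F [ 0.2 -0.3  0.2]
 shift before twist [-142.7   77.9    1.3]  twist 0  shift after twist [-142.7   77.9    1.3]
side green 128 [490.6 250.   80.6]
  handle [588.2 207.8 218.8]
  meter (array([656.9, -11.9]), array([151.2,  59.7]), 3.0)
   reel (array([ 354.7, -198.5]), array([64.3, 66.2]))
   jar (array([333.5, 299.8]), array([56.9, 54.2]))
   cup (array([620.6, 170. ]), array([71.6, 71.1]))
   bottle (array([456.2,   8.2]), array([25.3, 24.6]))
  tongue (array([ 552. , -310.8]), array([15.3, 27.6]), 29.8)
top green 158 [487.  254.9  80.8]
  handle [585.9 213.5 219.1]
  meter (array([653.5,  -7. ]), array([150. ,  59.9]), 3.7)
   reel (array([ 351.7, -196.6]), array([63.9, 64.8]))
   jar (array([332.1, 286.1]), array([54.8, 23.5]))
   cup (array([617.3, 172.5]), array([69.6, 69.3]))
   bottle (array([452.8,  11.5]), array([24. , 24.3]))
  tongue (array([ 550.1, -311. ]), array([12.9, 25.4]), 29.3)
```

View pics/side6.png

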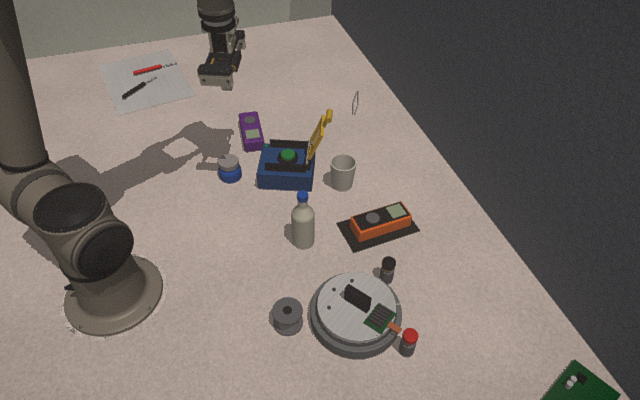

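The side picture shows everything in place: the meter on the mat (382,222), the tongue at the red post (400,330), the cover open (322,130), the button up (288,156), and the robot touching nothing.

```bash
python3 -c "
from h import *
print(robot.job_done())"
```

```text
the job is handed in; nothing more can be done
None
```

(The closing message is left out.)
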